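# Key the microscope stage insert onto its pin and press it home

## Robot

A 7-joint arm with a two-finger parallel gripper is mounted at the origin on the work surface. World frame = base frame: x ahead of the robot, y to its left, z up, the work surface at z = 0. Lengths are in m, angles in rad, forces in N, time in s.
With the tool pointing down it reaches from about 0.4 to 0.875 m from the base axis. Payload 19.3 kg.
Tool frame: the origin (TCP) lies at the very end of the fingers, on their centre line; the grasp point (between the pads) lies bot.grasp_offset behind it (bot.grasp_offset is the distance from the TCP to the grasp point, in m); z points along the fingers, y is the direction in which the jaws open and shut (so a half turn about z gives the same grasp; the last joint's range is limited). The gripper opens to 85 mm and grips with 20 to 120 N. Pads are 22 mm wide; open, the fingers measure 114 mm over their backs; the gripper's body (76 mm by 85 mm) begins 54 mm behind the grasp point. The pads swing forward as they close: fully open they stand 13 mm farther back than shut.
Start: joints at [-1.268, 0.521, -0.036, 1.599, 0.021, 1.021, -0.113], TCP at [0.228, 0.582, 0.231] pointing down, gripper open.
Joint ranges: [-2.91, 2.91], [-0.3, 2.13], [-1.5, 1.42], [0.17, 2.43], [-1.26, 4.41], [0.16, 1.93], [-2.52, 2.52]. Speed limits (rad/s): [1.89, 1.89, 2.39, 2.39, 3.01, 3.01, 3.01].

## Interface

Orientations are given as [roll, pitch, yaw] about the fixed x, y, z axes, in that order (R = Rz(yaw) Ry(pitch) Rx(roll)).
In Python, from workcell import bot gives the robot as it stands. The module is installed in compiled form; this text tells all that it offers.
- The arm moves only by the shell command python3 -m handwheel 'ROWS' [OPENING] [FORCE]. ROWS is JSON, a list of rows, each a list of 6 numbers: the shift along the tool's x, y, z as a fraction of full scale, then the turn, a rotation vector about the tool's x, y, z as a fraction of full scale. In form: [[x, y, z, rx, ry, rz], ...]. A call has 1 to 8 rows; each row shifts and turns the commanded pose from where the row before left it, along the tool's axes as they then stand; what a row does not reach is not made up. Full scale, the value 1, is 0.025 m for a shift and 360 degrees for a turn. A row lasts 1/8 s, in which the tool goes at most 62.5 mm and 10.7 degrees, less where a joint would pass 70% of its speed; a pose out of reach is approached as far as the arm can. A call with a number of a shift or a turn outside -1 to 1 is refused whole. A call with a gripper value outside its range is refused whole. OPENING is the closure, from -1 (fully open) to 1 (shut), set as the call begins (- or left out, the last holds). The fingers move at their own pace and stop on an object; FORCE is the grip in N (left out, the last holds). Time passes only in rows, so rows that do not move let the fingers close. It gives the time, the measured TCP pose, the force and the opening at its end, in the units of the state.
- bot.observe(): the state, without advancing time (a new reading comes with each control period).
- bot.grab_frame(name): name is "side" or "top" or "wrist"; returns a dict with "pixels" (480x640x3 uint8, blue, green, red), "vertical_fov" (degrees; the focal length in pixels is half the picture's height over the tangent of half this angle, whatever the lens; pixels are square), "cx", "cy" (the principal point, pixels), "R" (3x3) and "t" (3): a world point X has camera coordinates R X + t. Camera axes: x right, y down, z forward; pixel columns grow to the right and rows downward; lengths in m; the calibration is good to about 2 mm. A picture is of the moment at which its call begins. There is no depth.
- bot.job_done(): hands the job in, once; it reports no verdict.
Trained networks look in a picture, given as the dict that the camera call returned (one of the last four; its "shot" number tells which), for a name from the list of things; names that differ only in an ending like _2 or _b are one class to them, and where a whole thing is asked for, a point or a joint stands for the part that bears it (a point fixed in the world has none). Each returns a list of dicts, best first, with "score" (0 to 1); they miss things now and then, are a little off and sometimes report something else, mostly with a low value. They report only what shows in the picture. A call takes as long as a camera call.
- bot.trace(picture, thing): "region" (480x640 bool, what is visible of it) and "point" ([column, row] in pixels, amid what is visible of it).
The state is a dict: "clock": time; "qpos": joint angles; "qd": joint speeds; "joint_efforts": joint torques, N m; "position": TCP position; "tool_rot": TCP orientation; "force": force on the tool from outside, world axes, zero at the start; "moment": the same for the moment, N m; "grip_width": finger opening in m.
Only numpy, scipy, OpenCV 4.12 (cv2) and the standard library are available. Lean on these libraries where they do the work, as an engineer would, in place of code of your own. Each camera call takes 0.05 s, during which the arm holds its last target.

## Task

The round aluminium insert in the black microscope stage has been put back turned the wrong way, so it rides up on the stage's brass locating pin. With a fingertip in its lowered dark grey bay, push the insert round until the notch in its rim stands over the pin (red line to red line), then press it down fully home, so that the bay floor is flush with the stage. Only push and press it: do not lift the insert, leave everything else where it stands, and finish clear of it.

Things in the scene. Friction and masses are not known exactly. Their poses are not given: they have to be found in the camera images.
- insert_axis (a point): On the insert's vertical, fixed turning axis, at bay floor height: 57 mm above the bench while riding on the pin, 50 mm when home (flush with the stage top). The insert is a 108 mm disc. Its bay is a lowered dark grey 120 degree sector opposite the notch, open to the rim, around a hub of 22 mm radius; the rest of the disc and the hub (with a small glass window) stand 10 mm above the bay floor.
- bay (a point): Middle of the bay floor, on its surface, 40 mm from the axis, opposite the notch. About 40 mm of free arc to either side; the bay ends in two upright radial walls 10 mm high, to push against with a fingertip, one for each sense of turning. Also the place to press: the insert slides straight down, without tilting, wherever it is pressed.
- notch (a point): Mouth of the notch in the insert's rim, at the underside of the disc, 54 mm from the axis. The notch is about 12.5 mm wide, 9 mm deep and goes right through; a red line on the insert's top points to it. It must stand over the pin to within about 3 mm (0.06 rad of turn) for the insert to go down.
- pin_top (a point): Domed tip of the brass locating pin (6 mm diameter), fixed in the stage 54 mm from the insert's axis, 46.7 mm above the bench. It is mostly hidden under the rim of the insert; a red line on the stage's top, just outside the recess, points to it.
- insert_turn (a joint): Turn of the insert, rad, growing anticlockwise seen from above; 0 or 2 pi (6.283) is the notch exactly over the pin. It turns freely both ways without stops, with light friction (0.04 N m), and stays where it is left.
- insert_press (a joint): How far the insert has been pressed down, m: 0 riding on the pin (at the start), 0.007 fully home, negative if lifted. It is a snug fit: it stays at the height where it is left and takes about 4 to 8 N to press down once the notch is over the pin; elsewhere the pin stops it.
- stage: Black stage plate, 240 x 200 mm, top 50 mm above the bench, fixed to the bench; origin on the bench under the insert's axis, its x axis points from the axis to the pin. Two black thumb screws 10 mm high, 24 mm diameter, at y = +-83 mm. Three small loose things stand on its corners, to be left alone.
- dish: Closed clear culture dish, 38 mm diameter, 13 mm high, loose on a corner of the stage; origin at its underside. Leave alone.
- objective: Brass objective, 26 mm diameter, 42 mm high, standing loose on a corner of the stage; origin at its underside. Leave alone.
- lens_cap: Blue cap, 32 mm diameter, 16 mm high, loose on a corner of the stage; origin at its underside. Leave alone.
- oil_bottle: Small bottle with black cap, 40 mm diameter, 85 mm high, on the bench; origin at its underside. Leave alone.
- jar: Amber jar with white cap, 60 mm diameter, 65 mm high, on the bench; origin at its underside. Leave alone.
- slide_box: Blue and white slide box, 100 x 180 x 37 mm, on the bench; origin at the centre of its underside. Leave alone.
- screwdriver: Screwdriver, 160 mm long, lying on the bench along its x axis. Leave alone.

How it is judged:
At the end, for the whole second after the job is handed in: The insert is pressed down to within 1.5 mm of fully home with its notch over the pin (within 5 mm, as the pin in the notch keeps it) and at rest; the seven loose things are within 20 mm of where they stood (value of joint insert_press above 0.0055 m and horizontal distance between notch and pin_top below 0.005 m and not (velocity of joint insert_turn above 0.1 rad/s) and velocity of joint insert_turn above -0.1 rad/s and distance of each of dish, objective, lens_cap, oil_bottle, jar, slide_box, screwdriver from where it was at the start of the episode below 0.02 m); the robot touches nothing.
It fails at once if the insert is lifted by more than 5 mm (value of joint insert_press below -0.005 m).
It fails at once if a loose bystander is pushed, carried or lifted by more than 20 mm, or tipped over (distance of any of dish, objective, lens_cap, oil_bottle, jar, slide_box, screwdriver from where it was at the start of the episode above 0.02 m or angle between any of dish, objective, lens_cap, oil_bottle, jar, slide_box, screwdriver's own z axis and vertical above 0.4 rad).
It also fails if it takes over 54 s, if anything falls off the work surface, if the arm or the gripper's body presses on something with over 40 N, if the wrist force passes 120 N, or if a joint passes its speed limit or range.

## Working session

There is one attempt and no reset: what is moved stays moved. The work goes in short steps, Python scripts to look and compute and a shell command to move; the robot and the scene stay as the last step left them, time stands still between calls to the robot, and variables do not carry over. Pictures are saved under pics/ and viewed, and the job is handed in when it is done.

```bash
mkdir -p pics; cat > h.py <<'E'
import numpy as np, cv2
from workcell import bot
def snap(name, fn):
    f=bot.grab_frame(name); cv2.imwrite('pics/'+fn,f['pixels']); return f
def K(f):
    fl=240/np.tan(np.radians(f['vertical_fov'])/2); return fl,f['cx'],f['cy']
def ray(f,px,z):
    fl,cx,cy=K(f); R=np.array(f['R']);t=np.array(f['t'])
    d=R.T@np.array([(px[0]-cx)/fl,(px[1]-cy)/fl,1]); c=-R.T@t
    return c+d*(z-c[2])/d[2]
def proj(f,X):
    fl,cx,cy=K(f); p=np.array(f['R'])@np.array(X)+np.array(f['t']); return np.array([cx+fl*p[0]/p[2],cy+fl*p[1]/p[2]])
E
python3 - <<'E'
from h import *
o=bot.observe(); print({k:np.round(v,3) for k,v in o.items()}, bot.grasp_offset)
f=snap('top','t1.png')
for n in ['insert_axis','bay','notch','pin_top','stage','insert_turn']:
    r=bot.trace(f,n)
    print(n,[(round(x['score'],2),np.round(x['point'],1),int(x['region'].sum()),np.round(ray(f,x['point'],0.057),3)) for x in r[:2]])
print(f['vertical_fov'],np.round(-np.array(f['R']).T@f['t'],3))
snap('side','s1.png')
E
```

```text
{'clock': np.float64(0.0), 'qpos': array([-1.268,  0.522, -0.036,  1.6  ,  0.021,  1.021, -0.113]), 'qd': array([ 0.001, -0.001, -0.   , -0.001,  0.   , -0.   ,  0.001]), 'joint_efforts': array([ 1.0000e-03, -9.2709e+01,  1.9810e+00, -3.6995e+01,  1.8000e-02,
        8.0000e-03,  0.0000e+00]), 'position': array([0.228, 0.582, 0.231]), 'tool_rot': array([-3.14 ,  0.   ,  2.769]), 'force': array([ 0.088, -0.309,  0.75 ]), 'moment': array([-0.035, -0.035,  0.025]), 'grip_width': np.float64(0.085)} 0.0187
insert_axis [(0.72, array([311.3, 239.3]), 1841, array([0.546, 0.043, 0.057]))]
bay [(0.77, array([313. , 242.6]), 1803, array([0.539, 0.039, 0.057])), (0.42, array([504. , 229.6]), 410, array([ 0.576, -0.39 ,  0.057]))]
notch [(0.94, array([309.6, 238.5]), 1878, array([0.548, 0.047, 0.057]))]
pin_top [(0.58, array([314.5, 242.9]), 8935, array([0.538, 0.036, 0.057]))]
stage [(0.82, array([310.6, 240.7]), 8997, array([0.543, 0.044, 0.057])), (0.45, array([511.4, 300.5]), 664, array([ 0.417, -0.4  ,  0.057]))]
insert_turn [(0.83, array([309.8, 241.1]), 1754, array([0.542, 0.046, 0.057])), (0.63, array([112.9, 243.3]), 3973, array([0.53 , 0.479, 0.057]))]
48.988862384882886 [0.372 0.037 1.216]
```

View pics/t1.png

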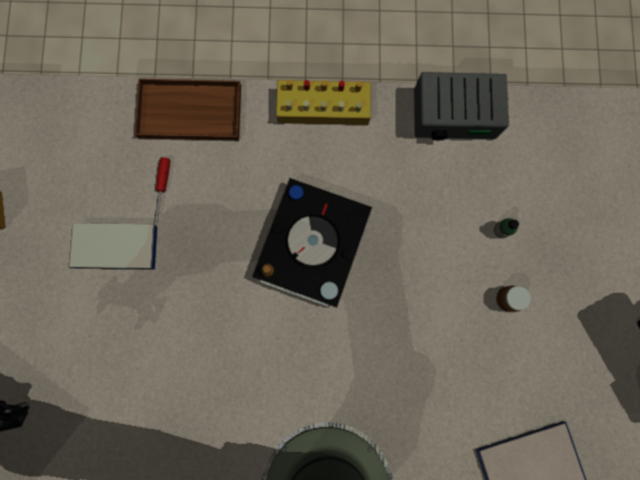

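View pics/s1.png

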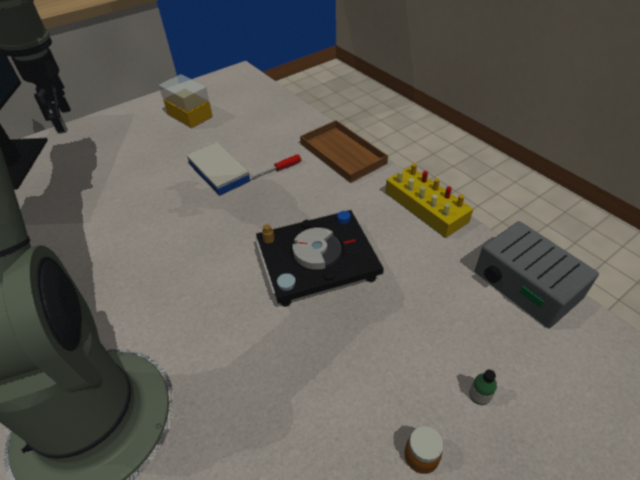

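```bash
python3 -c "
import cv2
a=cv2.imread('pics/t1.png')[170:310,230:400]
cv2.imwrite('pics/t1c.png',cv2.resize(a,None,fx=4.2,fy=4.2,interpolation=cv2.INTER_CUBIC))"
```

```text
(no output)
```

View pics/t1c.png

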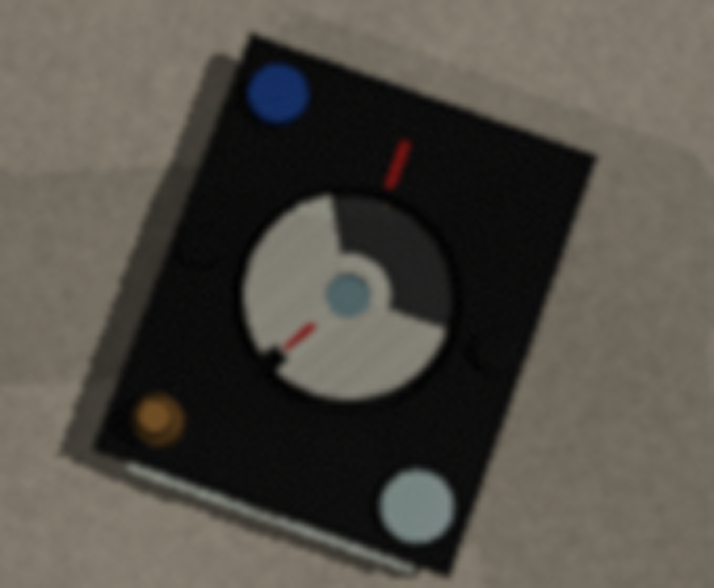

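The top view shows the insert centred near (313,240). The stage's red line points up and right (pin at about -21°), and the notch is at lower left (about 129°). The bay therefore has to be pushed roughly 150° clockwise. I'll move over with the fingers closing and refine there.

```bash
R='[-0.87,-0.705,0,0,0,0]'; python3 -m handwheel '[[-0.87,-0.705,0,0,0,0],[-0.87,-0.705,0,0,0,0],[-0.87,-0.705,0,0,0,0],[-0.87,-0.705,0,0,0,0],[-0.87,-0.705,0,0,0,0],[-0.87,-0.705,0,0,0,0],[-0.87,-0.705,0,0,0,0],[-0.87,-0.705,0,0,0,0]]' 1 20
python3 -m handwheel '[[-0.87,-0.705,0,0,0,0],[-0.87,-0.705,0,0,0,0],[-0.87,-0.705,0,0,0,0],[-0.87,-0.705,0,0,0,0],[-0.87,-0.705,0,0,0,0],[-0.87,-0.705,0,0,0,0],[-0.87,-0.705,0,0,0,0],[-0.87,-0.705,0,0,0,0]]'
python3 - <<'E'
from h import *
f=snap('wrist','w1.png'); print(f['vertical_fov'],np.round(-np.array(f['R']).T@f['t'],3),np.round(f['R'],2)); print(np.round(bot.observe()['qpos'],2))
E
```

```text
clock: 1.4
position: [0.3388, 0.3865, 0.2314]
tool_rot: [3.141, 0.0, 2.769]
force: [0.8, -0.5, -0.2]
grip_width: -0.0003
clock: 2.4
position: [0.4494, 0.1919, 0.2314]
tool_rot: [3.141, 0.0, 2.769]
force: [-0.0, 0.3, -0.0]
grip_width: 0.0
67.26687689002043 [0.371 0.223 0.375] [[ 0.36  0.93 -0.  ]
 [ 0.88 -0.35  0.32]
 [ 0.3  -0.12 -0.95]]
[-0.59  0.31  0.09  1.95 -0.03  0.88  0.71]
```

View pics/w1.png

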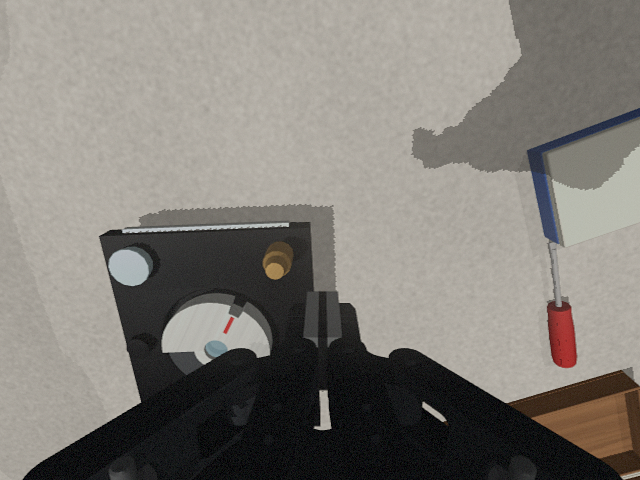

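The wrist view shows the notch at about (237,305) with its red mark, the hub window at (216,350), and the shut fingertips at (322,300). Next I'll fit the disc in both pictures.

```bash
cat >> h.py <<'E'
from scipy.optimize import least_squares
def fit(f,c0,z=0.067,lo=95,win=0.075):
    im=f['pixels']; hsv=cv2.cvtColor(im,cv2.COLOR_BGR2HSV)
    p0=proj(f,[c0[0],c0[1],z]); s=np.linalg.norm(proj(f,[c0[0]+.06,c0[1],z])-p0)
    yy,xx=np.mgrid[:480,:640]; near=np.hypot(xx-p0[0],yy-p0[1])<s*1.2
    m=((hsv[...,2]>lo)&(hsv[...,1]<60)&near).astype(np.uint8)
    cs,_=cv2.findContours(m,cv2.RETR_EXTERNAL,cv2.CHAIN_APPROX_NONE)
    P=[]
    for c in cs:
        for q in c[:,0]:
            X=ray(f,q,z)[:2]
            if .045<np.hypot(*(X-c0))<.066:P.append(X)
    P=np.array(P)
    r=least_squares(lambda v:np.hypot(P[:,0]-v[0],P[:,1]-v[1])-.054,c0,loss='soft_l1',f_scale=.001)
    return r.x,len(P),np.median(abs(r.fun))
def reds(f,c,z_ins=0.067,z_st=0.050):
    hsv=cv2.cvtColor(f['pixels'],cv2.COLOR_BGR2HSV)
    m=(((hsv[...,0]<8)|(hsv[...,0]>172))&(hsv[...,1]>130)&(hsv[...,2]>60)).astype(np.uint8)
    n,l,st,ce=cv2.connectedComponentsWithStats(m,connectivity=8); out=[]
    for i in range(1,n):
        if st[i,4]<4: continue
        for z in (z_ins,z_st):
            X=ray(f,ce[i],z)[:2]-c; r=np.hypot(*X)
            if r<.1: out.append((int(st[i,4]),z,round(r,4),round(np.degrees(np.arctan2(X[1],X[0])),1)))
    return out
E
python3 - <<'E'
from h import *
c0=np.array([.545,.042])
for n in('top','wrist'):
    f=bot.grab_frame(n)
    px={'top':(312.9,240),'wrist':(216,350)}[n]
    print(n,'window',np.round(ray(f,px,.067),4))
    r=fit(f,c0); print(np.round(r[0],4),r[1:],reds(f,r[0]))
E
```

```text
top window [0.5433 0.0393 0.067 ]
[0.5439 0.0397] (99, np.float64(0.0006424458721345852)) [(35, 0.067, np.float64(0.0743), np.float64(-19.2)), (35, 0.05, np.float64(0.0778), np.float64(-18.6)), (6, 0.067, np.float64(0.0321), np.float64(130.7)), (6, 0.05, np.float64(0.031), np.float64(127.1))]
wrist window [0.5422 0.0392 0.067 ]
[0.5416 0.041 ] (184, np.float64(0.00036953278557197433)) [(56, 0.067, np.float64(0.0328), np.float64(131.5)), (56, 0.05, np.float64(0.0209), np.float64(130.5))]
```

```bash
python3 -m handwheel '[[-0.853,-0.736,0,0,0,0],[-0.853,-0.736,0,0,0,0],[-0.853,-0.736,0,0,0,0],[-0.853,-0.736,0,0,0,0],[-0.853,-0.736,0,0,0,0],[-0.853,-0.736,0,0,0,0],[-0.853,-0.736,0,0,0,0],[-0.853,-0.736,0,0,0,0]]'
python3 -m handwheel '[[0,0,0.9,0,0,0],[0,0,0.9,0,0,0],[0,0,0.9,0,0,0],[0,0,0.9,0,0,0],[0,0,0.9,0,0,0],[0,0,0.5,0,0,0],[0,0,0,0,0,0]]'
python3 - <<'E'
from h import *
snap('wrist','w2.png'); snap('side','s2.png')
a=cv2.imread('pics/s2.png')[180:320,220:400]
cv2.imwrite('pics/s2c.png',cv2.resize(a,None,fx=4,fy=4,interpolation=cv2.INTER_CUBIC))
E
```

```text
clock: 3.55
position: [0.5547, -0.0063, 0.2313]
tool_rot: [3.141, -0.0, 2.77]
force: [0.5, 1.2, -0.2]
grip_width: -0.0002
clock: 4.42
position: [0.554, -0.0061, 0.1059]
tool_rot: [-3.141, -0.001, 2.769]
force: [0.4, 0.1, 1.4]
grip_width: 0.0002
```

View pics/w2.png

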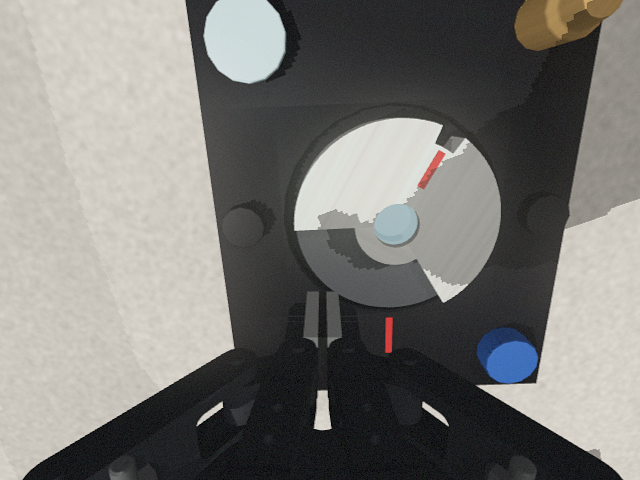

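View pics/s2c.png

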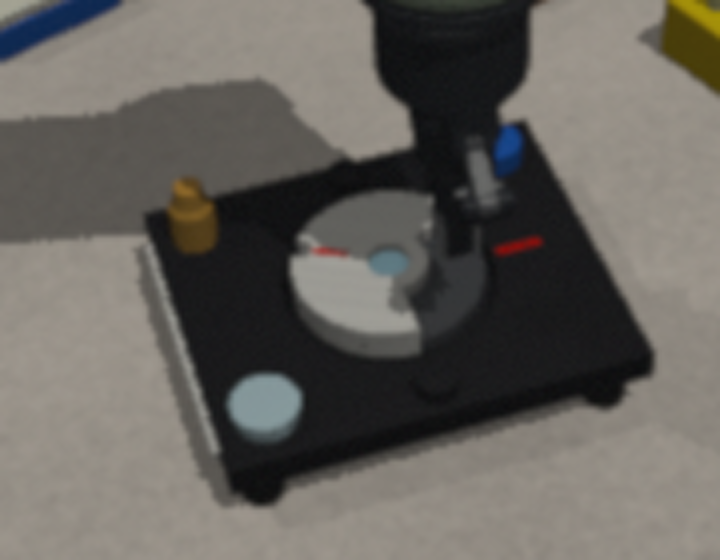

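The wrist view shows the bay with its clockwise wall near (295,232)–(355,230), the fingertips over the bay, the stage line at (389,335), and the insert line at (431,170). I'll refine the axis and check where the finger goes down.

```bash
python3 - <<'E'
from h import *
c0=np.array([.543,.040])
f=bot.grab_frame('wrist')
r=fit(f,c0,lo=70); print(np.round(r[0],4),r[1:],reds(f,r[0]))
print('win',np.round(ray(f,(396,224),.067),4))
p=bot.observe()['position']; print(np.round(p,4),proj(f,p),proj(f,[p[0],p[1],.057]))
for q in [(295,231),(355,230),(444,302),(417,262)]:
    X=ray(f,q,.067)[:2]-r[0]; print(q,np.round(np.hypot(*X),4),np.degrees(np.arctan2(X[1],X[0])))
for q in [(389,319),(389,352)]:
    X=ray(f,q,.050)[:2]-r[0]; print(q,np.round(np.hypot(*X),4),np.degrees(np.arctan2(X[1],X[0])))
E
```

```text
[0.5392 0.0405] (946, np.float64(0.002384010268586166)) [(228, 0.067, np.float64(0.0339), np.float64(127.0)), (228, 0.05, np.float64(0.0351), np.float64(117.9)), (261, 0.067, np.float64(0.0691), np.float64(-20.0)), (261, 0.05, np.float64(0.0805), np.float64(-17.6))]
win [0.542  0.0415 0.067 ]
[ 0.5547 -0.0064  0.1071] [320.3097709 311.8828419] [320.73653768 267.25873397]
(295, 231) 0.052 -104.61046599837034
(355, 230) 0.0204 -95.53526397776625
(444, 302) 0.0586 12.315031856359024
(417, 262) 0.0283 10.58967798421401
(389, 319) 0.0706 -17.038484351133864
(389, 352) 0.0955 -17.28350500421026
```

```bash
python3 -m handwheel '[[0,0,0.8,0,0,0],[0,0,0.6,0,0,0],[0,0,0.46,0,0,0],[0,0,0,0,0,0],[0,0,0,0,0,0]]'
python3 -m handwheel '[[0.16,0,0,0,0,0],[0.16,0,0,0,0,0],[0.16,0,0,0,0,0],[0.16,0,0,0,0,0],[0,0,0,0,0,0]]'
python3 - <<'E'
from h import *
snap('wrist','w3.png')
E
```

```text
clock: 5.2
position: [0.5545, -0.0066, 0.0602]
tool_rot: [3.141, 0.0, 2.769]
force: [0.2, -0.2, -0.2]
grip_width: -0.0002
clock: 5.82
position: [0.5392, -0.0006, 0.0599]
tool_rot: [3.142, -0.0, 2.769]
force: [0.1, -0.5, 0.5]
grip_width: -0.0001
```

View pics/w3.png

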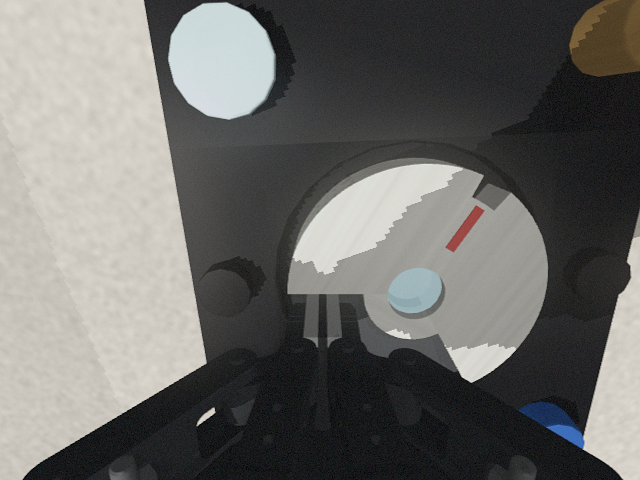

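The shut tips at (322,300) are nearly against the wall edge at row 293. Starting the arc clockwise about the axis.

```bash
python3 -m handwheel '[[0.14,-0.038,0,0,0,0.0139],[0.14,-0.038,0,0,0,0.0139],[0.14,-0.038,0,0,0,0.0139],[0.14,-0.038,0,0,0,0.0139],[0.14,-0.038,0,0,0,0.0139],[0.14,-0.038,0,0,0,0.0139],[0.14,-0.038,0,0,0,0.0139],[0.14,-0.038,0,0,0,0.0139]]'
cat > st.py <<'E'
from h import *
import sys
c=np.array([.542,.041]); o=bot.observe(); p=o['position'][:2]-c; y=o['tool_rot'][2]
x=np.array([np.cos(y),np.sin(y)]); yy=np.array([np.sin(y),-np.cos(y)])
print('axis in tool mm',np.round([-1e3*p@x,-1e3*p@yy],1),'r',round(1e3*np.hypot(*p),1),'phi',np.degrees(np.arctan2(p[1],p[0])),'yaw',np.degrees(y),'j7',o['qpos'][6])
f=snap('wrist',sys.argv[1]+'.png')
E
python3 st.py w4
```

```text
clock: 6.88
position: [0.5137, 0.0106, 0.0599]
tool_rot: [3.141, 0.0, 2.067]
force: [1.5, -0.2, -0.2]
grip_width: 0.0001
axis in tool mm [13.2 39.4] r 41.5 phi -133.03327140412603 yaw 118.43192686288464 j7 0.6916283298350834
```

View pics/w4.png

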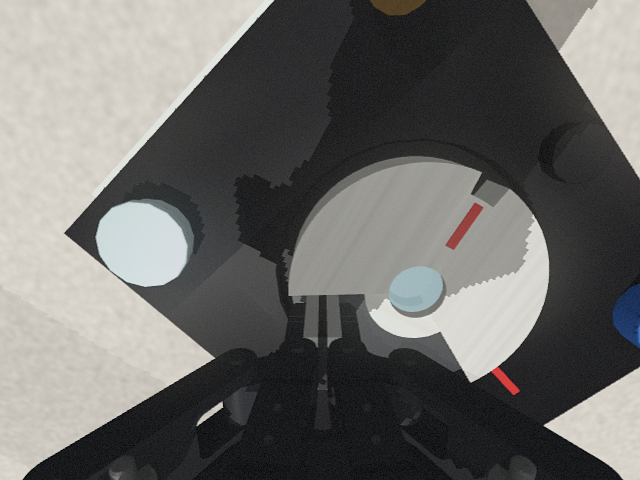

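The insert keeps the same position in the tool's view, so it turned the full 40° with the finger. Continuing.

```bash
python3 -m handwheel '[[0.14,-0.04,0,0,0,0.0139],[0.14,-0.04,0,0,0,0.0139],[0.14,-0.04,0,0,0,0.0139],[0.14,-0.04,0,0,0,0.0139],[0.14,-0.04,0,0,0,0.0139],[0.14,-0.04,0,0,0,0.0139],[0.14,-0.04,0,0,0,0.0139],[0.14,-0.04,0,0,0,0.0139]]'
python3 -m handwheel '[[0.14,-0.04,0,0,0,0.0139],[0.14,-0.04,0,0,0,0.0139],[0.14,-0.04,0,0,0,0.0139],[0.14,-0.04,0,0,0,0.0139],[0.14,-0.04,0,0,0,0.0139],[0.14,-0.04,0,0,0,0.0139],[0,0,0,0,0,0]]'
python3 st.py w5
```

```text
clock: 7.92
position: [0.5006, 0.036, 0.0598]
tool_rot: [3.141, 0.0, 1.37]
force: [-0.1, -1.1, -0.0]
grip_width: -0.0001
clock: 8.8
position: [0.5034, 0.0577, 0.0596]
tool_rot: [-3.142, 0.0, 0.849]
force: [0.2, -0.6, -1.0]
grip_width: 0.0002
axis in tool mm [13. 40.] r 42.0 phi 156.61149884747482 yaw 48.67083492700699 j7 -0.2533785048991915
```

View pics/w5.png

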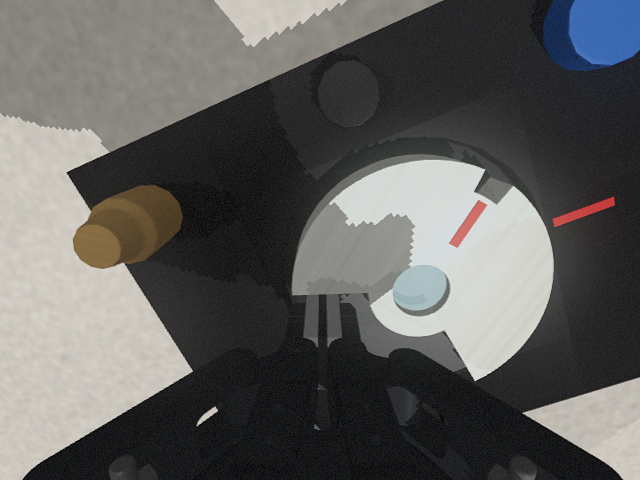

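Turned about 110° so far. Insert line is at (467,224) and stage line at (584,212). Next I'll measure the remaining angle from both lines.

```bash
cat > ang.py <<'E'
from h import *
import sys
def meas(f,c,zi):
    hsv=cv2.cvtColor(f['pixels'],cv2.COLOR_BGR2HSV)
    m=(((hsv[...,0]<8)|(hsv[...,0]>172))&(hsv[...,1]>130)&(hsv[...,2]>60)).astype(np.uint8)
    n,l,st,ce=cv2.connectedComponentsWithStats(m,connectivity=8)
    for i in range(1,n):
        if st[i,4]<20: continue
        ys,xs=np.nonzero(l==i)
        for z in (zi,.050):
            X=np.array([ray(f,q,z)[:2] for q in zip(xs,ys)])-c; mu=X.mean(0)
            r=np.hypot(*mu)
            if r>.11: continue
            if (z==.05)!=(r>.056): continue
            d=np.linalg.svd(X-mu)[2][0]; d=d*np.sign(d@mu); a=lambda v:np.degrees(np.arctan2(v[1],v[0]))
            print('STAGE' if z==.05 else 'INSERT',st[i,4],'r',np.round(r,4),'bearing',round(a(mu),2),'linedir',round(a(d),2))
if __name__=='__main__':
    zi=float(sys.argv[1])
    for n in sys.argv[2:]:
        f=bot.grab_frame(n); print(n); meas(f,np.array([.542,.041]),zi)
E
python3 ang.py .067 wrist top side
```

```text
wrist
STAGE 606 r 0.0785 bearing -19.17 linedir -18.92
INSERT 42 r 0.041 bearing 21.35 linedir -14.56
top
STAGE 22 r 0.0847 bearing -19.02 linedir -20.05
side
STAGE 34 r 0.0788 bearing -18.59 linedir -19.19
```

```bash
sed -i 's/>130)&(hsv\[...,2\]>60)/>90)\&(hsv[...,2]>60)/' ang.py; python3 ang.py .067 wrist
python3 -m handwheel '[[0.14,-0.04,0,0,0,0.0139],[0.14,-0.04,0,0,0,0.0139],[0.14,-0.04,0,0,0,0.0139],[0.14,-0.04,0,0,0,0.0139],[0.14,-0.04,0,0,0,0.0139],[0.14,-0.04,0,0,0,0.0139],[0,0,0,0,0,0]]'
python3 st.py w6;python3 ang.py .067 wrist top side
```

```text
wrist
STAGE 634 r 0.0783 bearing -19.14 linedir -18.96
INSERT 474 r 0.033 bearing 21.0 linedir 20.56
clock: 9.93
position: [0.5167, 0.0745, 0.0597]
tool_rot: [3.141, 0.0, 0.325]
force: [0.4, -0.8, -0.3]
grip_width: 0.0004
axis in tool mm [13.3 39.8] r 42.0 phi 127.05975332871732 yaw 18.60714825117887 j7 -0.6884259758769032
wrist
STAGE 778 r 0.0782 bearing -19.13 linedir -19.01
INSERT 482 r 0.0326 bearing -8.14 linedir -8.21
top
side
STAGE 34 r 0.0788 bearing -18.59 linedir -19.19
```

View pics/w6.png

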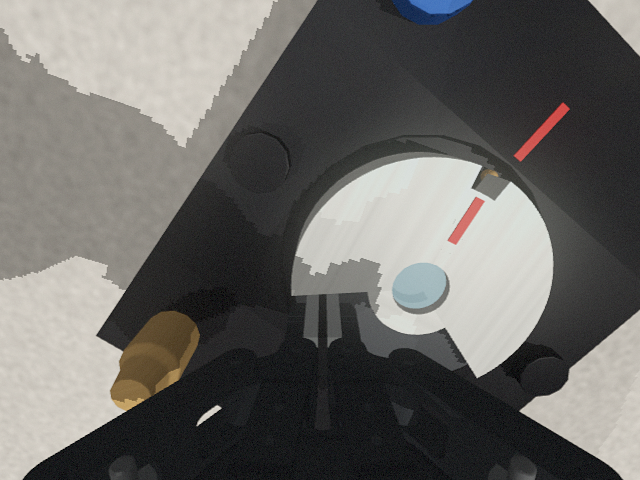

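The brass pin is now visible in the notch at (490,175), with 10.9° remaining.

```bash

python3 -m handwheel '[[0.14,-0.04,0,0,0,0.0139],[0.084,-0.024,0,0,0,0.0083],[0.056,-0.016,0,0,0,0.0056],[0.025,-0.007,0,0,0,0.0025],[0,0,0,0,0,0],[0,0,0,0,0,0]]'
python3 st.py w7;python3 ang.py .067 wrist top side
```

```text
clock: 10.88
position: [0.5235, 0.0785, 0.0598]
tool_rot: [-3.142, -0.0, 0.134]
force: [-1.5, -0.4, 0.2]
grip_width: -0.0003
axis in tool mm [13.4 39.7] r 41.9 phi 116.28321031654582 yaw 7.653503891621475 j7 -0.8508816511028415
wrist
STAGE 817 r 0.0781 bearing -19.06 linedir -19.18
INSERT 490 r 0.0324 bearing -18.51 linedir -18.37
top
side
STAGE 34 r 0.0788 bearing -18.59 linedir -19.19
```

View pics/w7.png

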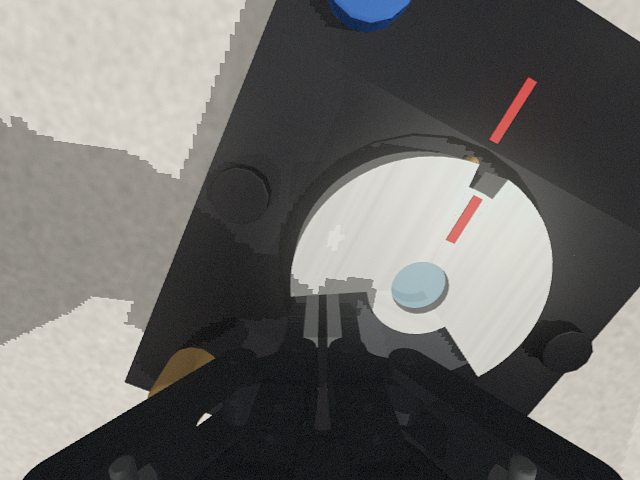

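The pin tip shows at (472,160), left of the notch at (490,180). I'll check whether that is only parallax.

```bash
python3 - <<'E'
from h import *
f=bot.grab_frame('wrist'); print(np.round(-np.array(f['R']).T@f['t'],4))
for cc in [(.542,.041),(.543,.040),(.542,.0395)]:
  c=np.array(cc)
  for a in (-18.8,):
    d=np.array([np.cos(np.radians(a)),np.sin(np.radians(a))])
    print(cc,'pin top',proj(f,[*(c+.054*d),.0467]),'notch in/out top',proj(f,[*(c+.045*d),.067]),proj(f,[*(c+.054*d),.067]),'ax',proj(f,[*c,.067]))
    print(' stage line 66,92', proj(f,[*(c+.0655*d),.050]),proj(f,[*(c+.0925*d),.050]))
im=f['pixels'][110:310,280:570]
cv2.imwrite('pics/w7c.png',cv2.resize(im,None,fx=2.7,fy=2.7,interpolation=cv2.INTER_CUBIC))
E
```

```text
[0.6043 0.0909 0.2033]
(0.542, 0.041) pin top [474.42832628 162.88960015] notch in/out top [482.30139921 191.06807441] [496.02719519 169.87497734] ax [420.75092728 286.10410208]
 stage line 66,92 [493.48768619 138.55037626] [533.82362162  74.31558071]
(0.543, 0.04) pin top [477.32602436 160.85791416] notch in/out top [485.56445495 188.84789254] [499.38101484 167.56877835] ax [423.62004749 284.24950705]
 stage line 66,92 [496.5471783  136.38472572] [537.1327468   71.90279444]
(0.542, 0.0395) pin top [477.83171879 163.35771744] notch in/out top [486.11069006 191.57949738] [499.90299968 170.40618117] ax [424.25894655 286.53143512]
 stage line 66,92 [497.03070377 139.04930391] [537.54472081  74.87135028]
```

View pics/w7c.png

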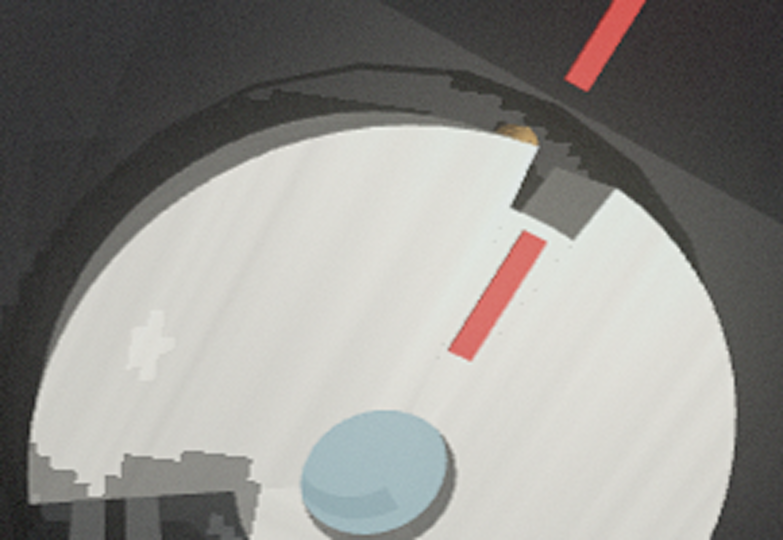

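The parallax check agrees: the predicted pin position is (474,163) and it shows at (472,160). Alignment is about 0.5° off, well inside tolerance. Back off the wall, then press straight down.

```bash

python3 -m handwheel '[[-0.1,0,0,0,0,0],[-0.15,0.12,0,0,0,0],[-0.15,0.12,0,0,0,0],[0,0,0,0,0,0]]'
python3 ang.py .067 wrist
python3 -m handwheel '[[0,0,0.06,0,0,0],[0,0,0.06,0,0,0],[0,0,0.06,0,0,0],[0,0,0.04,0,0,0],[0,0,0,0,0,0]]'
python3 -m handwheel '[[0,0,0.06,0,0,0],[0,0,0.06,0,0,0],[0,0,0.04,0,0,0],[0,0,0,0,0,0]]'
python3 ang.py .063 wrist
```

```text
clock: 11.62
position: [0.5141, 0.0709, 0.0599]
tool_rot: [-3.142, 0.0, 0.132]
force: [-0.6, -0.7, 1.1]
grip_width: 0.0
wrist
STAGE 865 r 0.0781 bearing -18.99 linedir -18.94
INSERT 522 r 0.0325 bearing -18.36 linedir -18.22
clock: 12.3
position: [0.5144, 0.0714, 0.0543]
tool_rot: [-3.141, -0.0, 0.133]
force: [-0.5, 1.4, 4.3]
grip_width: -0.0003
clock: 12.8
position: [0.5144, 0.0714, 0.0503]
tool_rot: [-3.141, -0.0, 0.133]
force: [-1.2, 1.3, 5.0]
grip_width: 0.0002
wrist
STAGE 991 r 0.0782 bearing -19.03 linedir -19.09
INSERT 546 r 0.0326 bearing -16.5 linedir -18.27
```

It is sliding down at about 5 N. I'll press gently until it bottoms.

```bash

python3 -m handwheel '[[0,0,0.02,0,0,0],[0,0,0.02,0,0,0],[0,0,0,0,0,0]]'
python3 -m handwheel '[[0,0,0.02,0,0,0],[0,0,0.02,0,0,0],[0,0,0,0,0,0]]'

```

```text
clock: 13.22
position: [0.5144, 0.0714, 0.0495]
tool_rot: [-3.141, -0.0, 0.133]
force: [-2.5, 2.0, 9.0]
grip_width: -0.0001
clock: 13.6
position: [0.5146, 0.0716, 0.0488]
tool_rot: [-3.141, -0.001, 0.133]
force: [-5.6, 3.1, 18.3]
grip_width: -0.0
```

The force rose to 18 N against a stop at z ≈ 0.049. Retreat straight up, then check.

```bash

python3 -m handwheel '[[0,0,-0.1,0,0,0],[0,0,-0.2,0,0,0],[0,0,-0.5,0,0,0],[0,0,-0.9,0,0,0],[0,0,-0.9,0,0,0],[0,0,-0.9,0,0,0],[0,0,-0.9,0,0,0],[0,0,0,0,0,0]]'
python3 ang.py .060 wrist
python3 -m handwheel '[[-0.5,0,-0.8,0,0,0],[-0.5,0,-0.8,0,0,0],[-0.5,0,-0.8,0,0,0],[-0.5,0,-0.8,0,0,0],[-0.5,0,-0.8,0,0,0],[-0.5,0,-0.8,0,0,0],[-0.5,0,-0.8,0,0,0],[0,0,0,0,0,0]]'
python3 - <<'E'
from h import *
snap('wrist','w9.png'); f=snap('side','s9.png'); f=snap('top','t9.png')
a=cv2.imread('pics/s9.png')[190:310,240:400]
cv2.imwrite('pics/s9c.png',cv2.resize(a,None,fx=4.8,fy=4.8,interpolation=cv2.INTER_CUBIC))
E
python3 ang.py .060 side top
```

```text
clock: 14.6
position: [0.515, 0.0714, 0.1599]
tool_rot: [-3.141, -0.002, 0.133]
force: [-0.2, -0.6, -1.0]
grip_width: 0.0003
wrist
STAGE 311 r 0.0777 bearing -18.9 linedir -19.18
INSERT 160 r 0.0325 bearing -18.24 linedir -18.67
clock: 15.65
position: [0.4274, 0.0601, 0.2986]
tool_rot: [-3.14, -0.001, 0.134]
force: [0.7, -0.5, -0.5]
grip_width: 0.0001
side
STAGE 34 r 0.0788 bearing -18.59 linedir -19.19
top
STAGE 34 r 0.0801 bearing -18.98 linedir -19.38
```

View pics/s9c.png

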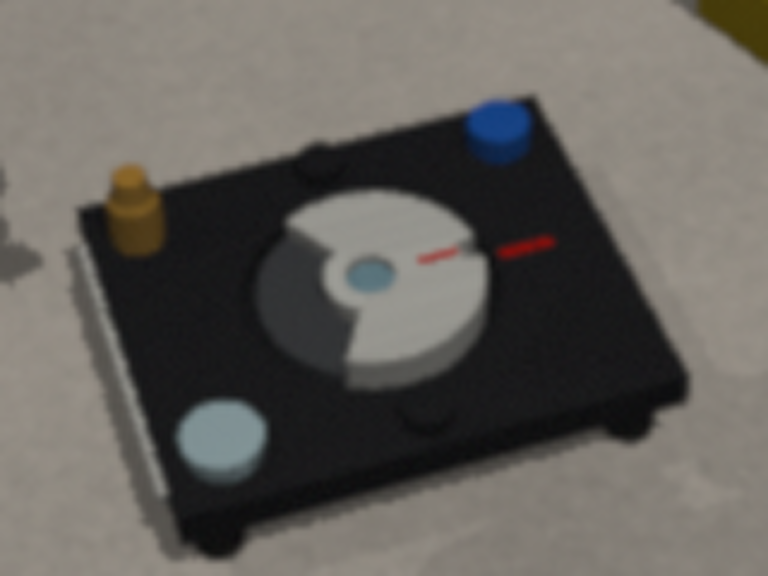

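View pics/w9.png

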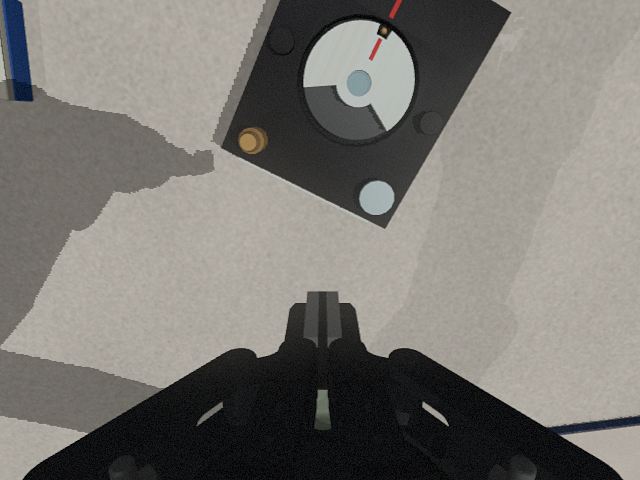

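The side and wrist views show the bay flush with the stage and the lines in one, with the brass pin inside the notch at (384,31). I'll check the height by how far the window shifted in the side view.

```bash
python3 - <<'E'
from h import *
f=bot.grab_frame('side')
g=cv2.imread('pics/s1.png'); h=f['pixels']
print('pred',proj(f,[.542,.041,.067]),proj(f,[.542,.041,.060]))
for im in (g,h):
    b=im.astype(int); w=b[...,0]-b[...,2]; m=np.zeros((480,640)); m[235:260,300:335]=1
    wt=np.clip(w-8,0,None)*m; yy,xx=np.mgrid[:480,:640]; print((wt*xx).sum()/wt.sum(),(wt*yy).sum()/wt.sum(),(wt>0).sum())
# loose things
for n,a,b in (('side','s1.png','s9.png'),('top','t1.png','t9.png')):
    A=cv2.imread('pics/'+a).astype(int);B=cv2.imread('pics/'+b).astype(int)
f=bot.grab_frame('top'); print(np.round(bot.observe()['force'],1),bot.observe()['clock'])
A=cv2.imread('pics/t1.png')[170:310,230:400];B=f['pixels'][170:310,230:400]
cv2.imwrite('pics/cmp.png',cv2.resize(np.hstack([A,B]),None,fx=2.3,fy=2.3))
E
```

```text
pred [316.33746223 244.73527132] [316.45759473 246.85718961]
316.6162790697674 245.27906976744185 53
316.74234424498417 247.33474128827876 53
[0.2 0.5 0.2] 16.0
```

View pics/cmp.png

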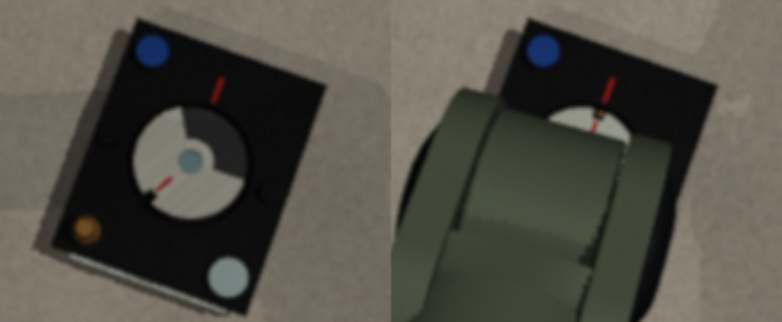

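The window dropped 2.06 px in the side view; the full 7 mm would be 2.12 px, so the insert is home. The lines agree and the loose things on the stage are where they were. Handing in.

```bash
python3 -c "
from workcell import bot
print(bot.job_done())"
```

```text
the job is handed in; nothing more can be done
None
```

The insert is turned so its notch stands over the pin, and it is pressed fully home. The job is handed in at about 16 s of the 54 s allowed; no verdict was reported.

**What I did:** I pushed the clockwise wall of the bay with the shut fingertips, about 150° clockwise in an arc around the insert's axis. I then backed off the wall and pressed straight down. It slid at about 5 N, and I stopped when the force reached 18 N against the bottom. The arm finished clear, at a height of about 0.30 m.

**Last checks:**
- **Notch over pin:** The insert's line and the stage's line agree to about 0.7° (about 0.6 mm at the rim), and the brass pin shows inside the notch.
- **Fully home:** The insert's window dropped 2.06 px in the side view, against 2.12 px expected for the full 7 mm.
- **Loose things:** The dish, objective and lens cap on the stage look unmoved in the last side picture. I judged this by eye and did not measure it. The arm never went near the things on the bench, and I did not check them again at the end.
- **Robot contact:** The tool force was near zero after the retreat.

**Checks that disagreed:**
- One disc fit in the wrist picture was about 3 mm off from the others because of shadows. I dropped it and used the earlier fits and the hub window.
- A bearing of -16.5° was measured while the insert was pressed nearly down. It came from assuming the wrong height; the line direction in the same picture and the later pictures agreed with the pin.
- The last top view was partly hidden by the arm.

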